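# Push the sample-rack train home and bolt it in

### The arm

A 7-joint arm with a two-finger parallel gripper is mounted at the origin on the work surface. World frame = base frame: x ahead of the robot, y to its left, z up, the work surface at z = 0. Lengths are in m, angles in rad, forces in N, time in s.
With the tool pointing down it reaches from about 0.425 to 0.925 m from the base axis. Payload 6.8 kg.
Tool frame: the origin (TCP) lies at the very end of the fingers, on their centre line; the grasp point (between the pads) lies 19 mm behind it; z points along the fingers, y is the direction in which the jaws open and shut (so a half turn about z gives the same grasp; the last joint's range is limited). The gripper opens to 85 mm and grips with 20 to 120 N. Pads are 22 mm wide; open, the fingers measure 114 mm over their backs; the gripper's body (76 mm by 85 mm) begins 54 mm behind the grasp point. The pads swing forward as they close: fully open they stand 13 mm farther back than shut.
Start: joints at [1.087, 0.477, 0.022, 1.555, -0.011, 1.109, -0.083], TCP at [0.248, -0.628, 0.231] pointing down, gripper open.
Joint ranges: [-2.96, 2.96], [-0.34, 2.1], [-1.41, 1.46], [0.24, 2.44], [-1.37, 4.51], [0.17, 1.92], [-2.96, 2.96]. Speed limits (rad/s): [2.39, 2.39, 3.14, 3.14, 3.14, 3.14, 3.14].

### API

Orientations are given as a unit quaternion [w, x, y, z].
In Python, from plant import r gives the robot as it stands.
- The arm moves only by the tool arm_command, never from a script. Its argument "plan" is a list of rows, each a list of 2 entries, a list of its own where there are three numbers: the shift along the tool's x, y, z in mm, then the turn about the tool's z in degrees. In form: [[[dx, dy, dz], yaw], ...]. A call has 1 to 5 rows; each row is the pose to reach, as a shift and turn from the pose measured when the call began, along the tool's axes at that moment; what a row does not reach only later rows make up. A row lasts 1/10 s, in which the tool goes at most 50 mm and 8.59 degrees, less where a joint would pass 70% of its speed; a pose out of reach is approached as far as the arm can. A call with a gripper value outside its range is refused whole. "jaw" is the opening, from -1 (shut) to 1 (fully open), set as the call begins (left out, the last holds). The fingers move at their own pace and stop on an object; "grip_force" is the grip in N (left out, the last holds). Time passes only in rows, so rows that repeat a pose let the fingers close. It gives the time, the measured TCP pose, the force and the opening at its end, in the units of the state.
- r.get_state(): the state, without advancing time (a new reading comes with each control period).
- r.get_image(name): name is "scene" or "top" or "wrist"; returns the picture (420x560x3 uint8, red, green, blue); there is no depth.
- r.camera_model(name): a dict with "camera_matrix" (3x3 intrinsics, pixels), "world_from_camera" (4x4, takes a point from camera to world coordinates). Camera axes: x right, y down, z forward; pixel columns grow to the right and rows downward; lengths in m; the calibration is good to about 2 mm. A picture is of the moment at which its call begins: read the wrist's pose just before it. camera_model takes no time and is no camera call; for the wrist camera it gives the pose at the moment of the call.
- r.hand_in(): hands the job in, once; it reports no verdict.
The state is a dict: "clock": time; "joint_pos": joint angles; "qd": joint speeds; "joint_torque": joint torques, N m; "tcp_pos": TCP position; "ee_rot": TCP orientation; "contact_force": force on the tool from outside, world axes, zero at the start; "ft_torque": the same for the moment, N m; "gripper_width": opening from 0.0 (shut) to 1.0 (fully open).
Only numpy, scipy, OpenCV 4.12 (cv2) and the standard library are available. Lean on these libraries where they do the work, as an engineer would, in place of code of your own. Each camera call takes 0.05 s, during which the arm holds its last target.

### The job

Without picking anything up, push the row of four blue sample racks from its tail along the channel, keeping them together as one touching train, until the whole row is fully home against the end stop. Then push the red pad of the retaining bolt all the way in so that the bolt lies across the channel behind the last rack, and draw clear. Do not lift or tip the racks, and leave the spare rack, the jar and the cup where they stand.

Things in the scene. Friction and masses are not known exactly. Their poses are not given: they have to be found in the camera images.
- rail: (All in mm.) Aluminium channel fixed on the bench, 330 long, floor 6 thick; side walls 6 thick, 20 high, inner width 53. Origin: centre of its underside. Its +y runs along the channel to the end stop, a grey block 46 high, inner face at y = 150; the -y end (y = -165) is open. x runs across, the bolt being on the -x side. A row that is home has its centres at y = 131, 93, 55, 17, tail face at -2.
- rack1: Blue sample rack with six yellow caps, loose on the channel floor: 38 long (its y, along the channel), 50 wide, body 36 high, 48 with caps; 0.1 to 0.2 kg. Origin: centre of its underside, 6 above the bench. The four racks start as one touching row, 38 from centre to centre, in any order, 50 to 95 short of home.
- rack2: Blue sample rack with six white caps, loose on the channel floor: 38 long (its y, along the channel), 50 wide, body 36 high, 48 with caps; 0.1 to 0.2 kg. Origin: centre of its underside, 6 above the bench. The four racks start as one touching row, 38 from centre to centre, in any order, 50 to 95 short of home.
- rack3: Blue sample rack with six orange caps, loose on the channel floor: 38 long (its y, along the channel), 50 wide, body 36 high, 48 with caps; 0.1 to 0.2 kg. Origin: centre of its underside, 6 above the bench. The four racks start as one touching row, 38 from centre to centre, in any order, 50 to 95 short of home.
- rack4: Blue sample rack with six green caps, loose on the channel floor: 38 long (its y, along the channel), 50 wide, body 36 high, 48 with caps; 0.1 to 0.2 kg. Origin: centre of its underside, 6 above the bench. The four racks start as one touching row, 38 from centre to centre, in any order, 50 to 95 short of home.
- bolt_pad (a point): Centre of the outer (rail -x) face of the bolt's red push pad: 32 wide along the channel, 36 high, 7 thick, centre 29 above the bench, at rail x = -107 + joint value, y = -12. The steel bolt, 10 wide, slides over the near wall in a grey guide (38 high, outer end at rail x = -52); shut, it lies across the channel 5 behind the tail of a row that is home. A row that is short blocks it.
- bolt (a joint): Slide of the retaining bolt along rail +x, in m: 0 is drawn fully out, 0.045 is its hard stop, shut across the channel. It starts 0 to 0.010, clear of the racks, and stays where it is left; it takes about 2 N to move slowly.
- spare: Spare grey sample rack with red caps, 50 by 38 by 36 (48 with caps), loose on the bench beside the rail. Origin: centre of its underside. Leave alone.
- jar: Amber reagent jar, 48 in diameter, 75 high, loose on the bench on the far side of the rail. Origin: centre of its underside. Leave alone.
- crucible: White ceramic cup, 52 in diameter, 45 high, loose on the bench on the far side of the rail. Origin: centre of its underside. Leave alone.

How it is judged:
By the outcome, as a careful person would: the job done as asked, in the order asked, and still so for the second after the job is handed in, with the robot touching nothing.
It also fails if it takes over 54 s, if anything falls off the work surface, if the arm or the gripper's body presses on something with over 40 N, if the wrist force passes 120 N, or if a joint passes its speed limit or range.

## Working session

There is one attempt and no reset: what is moved stays moved. The work goes in short steps, Python scripts to look and compute and a tool call to move; the robot and the scene stay as the last step left them, time stands still between calls to the robot, and variables do not carry over. Pictures are saved under pics/ and viewed, and the job is handed in when it is done.

Besides the shell and the picture viewer there is one more tool, called after "Request:" in YAML: its name, and indented under it one key for each argument. arm_command: Moves the arm, as the interface text tells. Its arguments: {"type":"object","properties":{"plan":{"type":"array","items":{"type":"array"}},"jaw":{"type":"number"},"grip_force":{"type":"number"}},"required":["plan"]}

```bash
mkdir -p pics; ls; python3 - <<'E'
from plant import r
import cv2
s=r.get_state();print(s)
for n in ["scene","top"]:
    im=r.get_image(n);cv2.imwrite(f"pics/{n}0.png",im[:,:,::-1]);m=r.camera_model(n);print(n,m)
E
```

```text
pics
{'clock': 0.0, 'joint_pos': array([ 1.08691126,  0.47777849,  0.02236088,  1.55643046, -0.01149818,
        1.10928246, -0.08311719]), 'qd': array([-3.49434815e-04, -1.11770309e-03, -1.43696767e-03,  3.79327118e-04,
        7.20698871e-04,  5.87068617e-04, -2.77378074e-05]), 'joint_torque': array([ 5.37182914e-04, -5.96449757e+01,  1.60799693e+00, -2.81195498e+01,
        1.24821975e-02,  9.21332510e-03, -4.86734834e-06]), 'tcp_pos': array([ 0.24749117, -0.62737424,  0.23034947]), 'ee_rot': array([-8.53510356e-04,  9.82400929e-01,  1.86782311e-01, -2.34502575e-04]), 'contact_force': array([ 0.67845328,  0.70231073, -0.00861465]), 'ft_torque': array([-0.01816544,  0.04575683,  0.03481165]), 'gripper_width': 1.0007305475571224}
scene {'camera_matrix': array([[443.57026437,   0.        , 278.64914712],
       [  0.        , 443.57026437, 210.70376662],
       [  0.        ,   0.        ,   1.        ]]), 'world_from_camera': array([[-0.40434603,  0.48822415, -0.77339606,  1.1356009 ],
       [ 0.91460043,  0.2128689 , -0.34379191,  0.26787146],
       [-0.00321554, -0.84635926, -0.53260272,  0.42790865],
       [ 0.        ,  0.        ,  0.        ,  1.        ]])}
top {'camera_matrix': array([[416.63702632,   0.        , 280.35762918],
       [  0.        , 416.63702632, 207.65842634],
       [  0.        ,   0.        ,   1.        ]]), 'world_from_camera': array([[-0.05839431, -0.97460662,  0.21617596,  0.45243855],
       [-0.99827939,  0.05816301, -0.00743737,  0.03001008],
       [-0.00532493, -0.21623831, -0.97632609,  0.70783591],
       [ 0.        ,  0.        ,  0.        ,  1.        ]])}
```

View pics/top0.png

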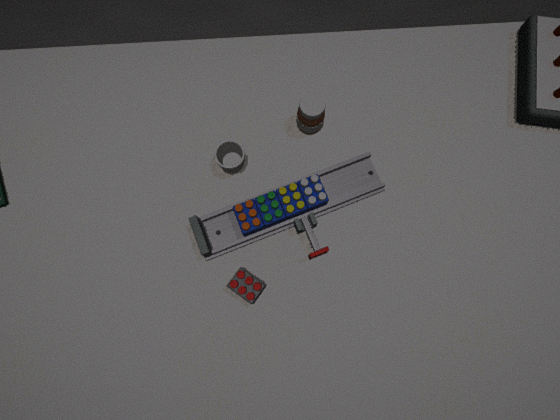

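View pics/scene0.png

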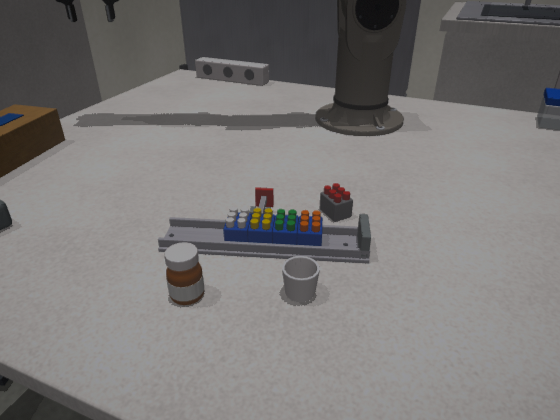

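```bash
cat > h.py <<'E'
import numpy as np,cv2
from plant import r
def ray(n,uv,z,m=None):
    m=m or r.camera_model(n);K=m["camera_matrix"];T=m["world_from_camera"]
    d=T[:3,:3]@np.linalg.solve(K,[uv[0],uv[1],1.]);o=T[:3,3]
    return o+d*(z-o[2])/d[2]
def masks(im):
    h=cv2.cvtColor(im,cv2.COLOR_RGB2HSV);H,S,V=[h[...,i].astype(int) for i in range(3)]
    return dict(yellow=(H>22)&(H<34)&(S>150)&(V>80),orange=(H>6)&(H<20)&(S>170)&(V>80),green=(H>45)&(H<80)&(S>120)&(V>50),
      red=((H<5)|(H>174))&(S>140)&(V>50),blue=(H>105)&(H<130)&(S>110)&(V>40))
def blobs(m,lo=4):
    n,l,st,c=cv2.connectedComponentsWithStats(m.astype(np.uint8),connectivity=4)
    return [(c[i].round(1),st[i].tolist()) for i in range(1,n) if st[i][4]>=lo]
E
python3 - <<'E'
from h import *
for n in ["top","scene"]:
    im=cv2.imread(f"pics/{n}0.png")[:,:,::-1].copy()
    for k,m in masks(im).items():
        for c,s in blobs(m,6): print(n,k,c,s,ray(n,c,.053).round(4) if k!="blue" else "")
im=cv2.imread("pics/top0.png")
c=im[140:280,180:400];cv2.imwrite("pics/topcrop.png",cv2.resize(c,None,fx=3.6,fy=3.6,interpolation=cv2.INTER_CUBIC))
c=im=cv2.imread("pics/scene0.png")[170:270,150:390];cv2.imwrite("pics/scenecrop.png",cv2.resize(c,None,fx=3.3,fy=3.3,interpolation=cv2.INTER_CUBIC))
E
```

```text
top yellow [292.7 186.1] [290, 183, 7, 7, 38] [0.6321 0.0029 0.053 ]
top yellow [282.3 190.3] [279, 187, 7, 7, 39] [0.6261 0.0202 0.053 ]
top yellow [296.2 195.2] [293, 192, 7, 7, 40] [ 0.6165 -0.0018  0.053 ]
top yellow [286.1 199.1] [283, 196, 7, 7, 41] [0.611  0.0149 0.053 ]
top yellow [300.2 204.1] [297, 201, 7, 7, 40] [ 0.6014 -0.0073  0.053 ]
top yellow [289.7 208.1] [287, 205, 7, 7, 41] [0.5958 0.0101 0.053 ]
top orange [248.9 203.4] [246, 200, 7, 7, 38] [0.6075 0.0753 0.053 ]
top orange [238.2 207.4] [235, 204, 7, 7, 37] [0.6019 0.0928 0.053 ]
top orange [252.1 212.3] [249, 209, 7, 7, 38] [0.5925 0.0708 0.053 ]
top orange [242.  216.4] [239, 213, 7, 7, 39] [0.5868 0.0872 0.053 ]
top orange [256.  221.4] [253, 218, 7, 7, 39] [0.5773 0.0652 0.053 ]
top orange [245.4 225.6] [242, 222, 8, 8, 40] [0.5715 0.0824 0.053 ]
top green [270.9 194.8] [268, 192, 7, 7, 42] [0.6197 0.0391 0.053 ]
top green [260.4 199. ] [257, 196, 8, 7, 43] [0.6137 0.0564 0.053 ]
top green [274.4 203.8] [271, 200, 8, 8, 45] [0.6044 0.0342 0.053 ]
top green [264.  207.9] [261, 205, 7, 7, 43] [0.5986 0.0513 0.
[... 845 characters left out ...]
.1] [262, 208, 10, 21, 139] [0.6182 0.0176 0.053 ]
scene orange [304.3 219.8] [301, 211, 8, 20, 119] [0.5994 0.0726 0.053 ]
scene orange [315.9 219.6] [312, 211, 8, 20, 113] [0.5918 0.0887 0.053 ]
scene green [279.6 219.1] [275, 210, 10, 20, 127] [0.6128 0.037  0.053 ]
scene green [291.1 219.6] [287, 210, 9, 21, 129] [0.607  0.0538 0.053 ]
scene red [341.2 189.4] [333, 184, 17, 12, 67] [0.4855 0.0965 0.053 ]
scene red [333.1 191.6] [325, 186, 17, 12, 80] [0.4983 0.0861 0.053 ]
scene red [264.  189.2] [256, 188, 17, 3, 34] [ 0.5378 -0.0253  0.053 ]
scene blue [552.   96.3] [544, 88, 16, 18, 261] 
scene blue [  8.2 118. ] [0, 114, 23, 12, 136] 
scene blue [273.8 233. ] [223, 213, 99, 33, 1710]
```

View pics/topcrop.png

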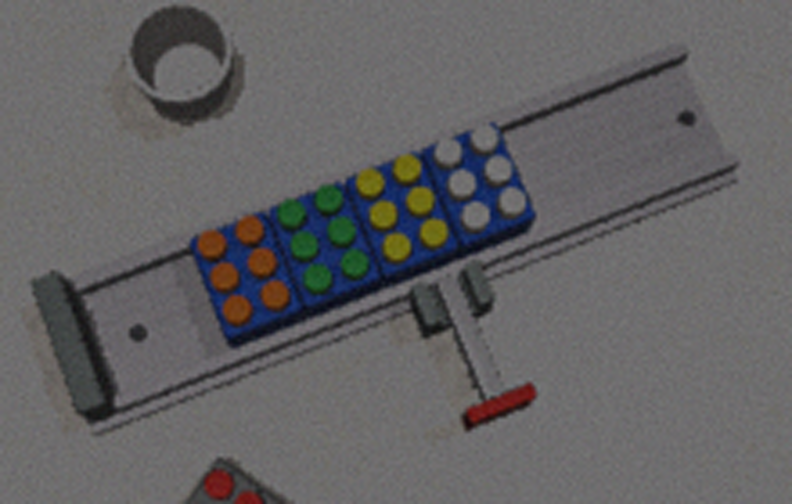

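View pics/scenecrop.png

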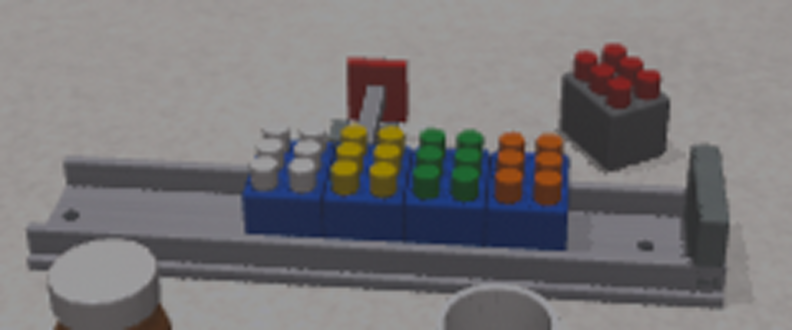

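```bash
python3 - <<'E'
from h import *
im=cv2.imread("pics/top0.png")[:,:,::-1].copy()
M=masks(im);cen={}
for k in("orange","green","yellow"): cen[k]=np.mean([ray("top",c,.0535) for c,s in blobs(M[k],6)],0)
d=cen["orange"]-cen["yellow"];print(cen,np.linalg.norm(d[:2]));d=d/np.linalg.norm(d);d[2]=0
print("heading",np.degrees(np.arctan2(d[1],d[0])))
ex=np.array([d[1],-d[0],0])
g=cen["green"];g[2]=0
loc=lambda p:((p-g)@ex*1000,(p-g)@d*1000)
tail=-38*1.5+0
print("tail face rel green: ",-38-19-38*0-38+38)
px=lambda x,y:(180+x/3.6,140+y/3.6)
for nm,xy,z in [("stop top inner far",(62,275),.046),("stop top inner near",(110,403),.046),("open far wall top",(686,57),.026),("open near wall top",(737,165),.026),("stopfloor",(88,300),.026)]:
    p=ray("top",px(*xy),z);print(nm,p.round(4),np.round(loc(p),1))
b=[c for c,s in blobs(M["red"],6) if s[0]>300][0]
ys,xs=np.nonzero(M["red"][240:262,300:335])
P=np.array([ray("top",(x+300,y+240),.047) for x,y in zip(xs,ys)]);L=np.array([loc(p) for p in P])
print("pad",P.mean(0),L.min(0),L.max(0),L.mean(0))
E
```

```text
{'orange': array([0.58946821, 0.07891746, 0.0535    ]), 'green': array([0.60144069, 0.04268645, 0.0535    ]), 'yellow': array([0.61370599, 0.00651101, 0.0535    ])} 0.0763555149095012
heading 108.50777092847765
tail face rel green:  -57
stop top inner far [0.5925 0.1604 0.046 ] [ 28.9 114.4]
stop top inner near [0.5336 0.14   0.046 ] [-33.5 113.9]
open far wall top [ 0.6854 -0.1355  0.026 ] [  23.  -195.6]
open near wall top [ 0.6307 -0.1538  0.026 ] [ -34.7 -195.6]
stopfloor [0.5843 0.1525 0.026 ] [ 18.6 109.6]
pad [ 0.52338017 -0.03163632  0.047     ] [-101.15461963  -61.11692855] [-94.09325311 -30.29916807] [-97.61579875 -45.69983367]
```

```bash
cat >> h.py <<'E'
from scipy.spatial.transform import Rotation as R
g=np.array([.60144,.04269]);hd=np.radians(108.51);D=np.array([np.cos(hd),np.sin(hd)]);EX=np.array([D[1],-D[0]])
def go(lx,ly,z,head):
    "lx,ly mm in green-based rail frame, z mm, head deg of tool x"
    s=r.get_state();q=s["ee_rot"];Rm=R.from_quat([q[1],q[2],q[3],q[0]]).as_matrix()
    t=np.r_[g+EX*lx/1000+D*ly/1000,z/1000]
    dl=Rm.T@(t-s["tcp_pos"])*1000
    a=np.degrees(np.arctan2(Rm[1,0],Rm[0,0]));yaw=-((head-a+180)%360-180)
    p=s["tcp_pos"];l=(p[:2]-g)
    print("t",s["clock"],"loc",(l@EX*1000).round(1),(l@D*1000).round(1),(p[2]*1000).round(1),"head",a.round(2),"tilt",np.degrees(np.arccos(-Rm[2,2])).round(2),"| move",dl.round(1),"yaw",yaw.round(2),"F",s["contact_force"].round(1),"w",round(s["gripper_width"],3))
E
python3 -c "
from h import *
go(0,-130,130,108.51)"
```

```text
t 0.1 loc -548.4 -523.1 230.4 head 21.53 tilt 0.09 | move [ 568.3 -363.5  100.9] yaw -86.98 F [0.1 0.2 0.8] w 1.0
```

Request:
arm_command:
  plan:
    - [[568,-364,100],-87]
    - [[568,-364,100],-87]
    - [[568,-364,100],-87]
    - [[568,-364,100],-87]
    - [[568,-364,100],-87]
  jaw: -1

```text
clock: 0.6
tcp_pos: [0.3929, -0.4254, 0.1941]
ee_rot: [-0.001, 0.844, 0.536, 0.0]
contact_force: [1.4, -0.4, -0.6]
gripper_width: 0.146
```

```bash
python3 -c "
from h import *
go(0,-130,130,108.51)"
```

```text
t 0.6 loc -346.4 -377.6 194.1 head 64.85 tilt 0.06 | move [418.2  79.6  64.4] yaw -43.66 F [ 1.4 -0.4 -0.6] w 0.146
```

Request:
arm_command:
  plan:
    - [[418,80,64],-43.7]
    - [[418,80,64],-43.7]
    - [[418,80,64],-43.7]
    - [[418,80,64],-43.7]
    - [[418,80,64],-43.7]

```text
clock: 1.1
tcp_pos: [0.5379, -0.2253, 0.157]
ee_rot: [-0.001, 0.589, 0.808, 0.0]
contact_force: [1.2, -0.7, 0.7]
gripper_width: 0.003
```

```bash
python3 -c "
from h import *
go(0,-130,130,108.51)"
```

```text
t 1.1 loc -145.4 -234.0 157.0 head 107.81 tilt 0.07 | move [105.7 144.1  27.1] yaw -0.7 F [ 1.2 -0.7  0.7] w 0.003
```

Request:
arm_command:
  plan:
    - [[106,144,27],-0.7]
    - [[106,144,27],-0.7]
    - [[106,144,27],-0.7]
    - [[106,144,27],-0.7]
    - [[106,144,27],-0.7]

```text
clock: 1.6
tcp_pos: [0.6442, -0.0731, 0.1291]
ee_rot: [-0.002, 0.581, 0.814, 0.002]
contact_force: [-0.3, 0.3, -0.1]
gripper_width: 0.0
```

```bash
python3 - <<'E'
from h import *
go(0,-130,16,108.51)
im=r.get_image("top");cv2.imwrite("pics/top1.png",cv2.resize(im[140:280,180:400,::-1],None,fx=3.6,fy=3.6,interpolation=cv2.INTER_CUBIC))
m=r.camera_model("wrist");im=r.get_image("wrist");cv2.imwrite("pics/w1.png",im[:,:,::-1]);print(m)
E
```

```text
t 1.6 loc 3.7 -123.4 129.1 head 108.98 tilt 0.31 | move [ -7.2  -3.9 113. ] yaw 0.47 F [-0.3  0.3 -0.1] w 0.0
{'camera_matrix': array([[351.07217422,   0.        , 280.89592794],
       [  0.        , 351.07217422, 208.58051978],
       [  0.        ,   0.        ,   1.        ]]), 'world_from_camera': array([[ 9.46626688e-01,  3.08669045e-01,  9.28511408e-02,
         6.19482992e-01],
       [ 3.22331938e-01, -9.06332764e-01, -2.73245388e-01,
        -7.65882677e-03],
       [-1.88361960e-04,  2.88590265e-01, -9.57452674e-01,
         2.72567109e-01],
       [ 0.00000000e+00,  0.00000000e+00,  0.00000000e+00,
         1.00000000e+00]])}
```

View pics/w1.png

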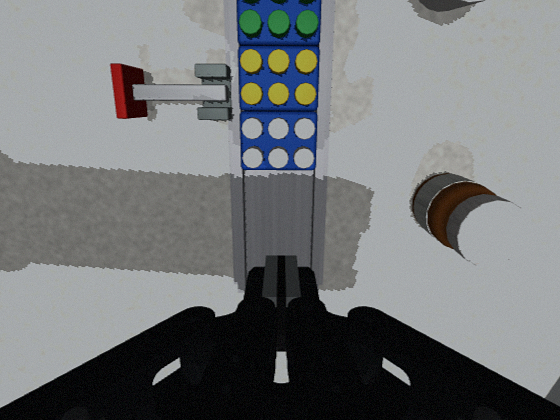

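View pics/top1.png

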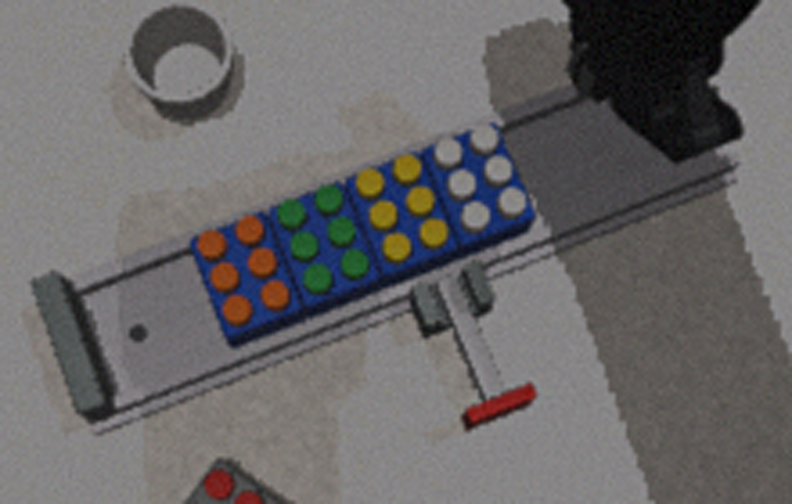

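Request:
arm_command:
  plan:
    - [[-7,-4,40],0.5]
    - [[-7,-4,80],0.5]
    - [[-7,-4,113],0.5]
    - [[-7,-4,113],0.5]
    - [[-7,-4,113],0.5]

```text
clock: 2.2
tcp_pos: [0.6399, -0.0891, 0.0167]
ee_rot: [-0.001, 0.588, 0.809, -0.001]
contact_force: [1.1, 0.2, 0.4]
gripper_width: 0.004
```

```bash
python3 - <<'E'
from h import *
go(0,-106,16,108.51)
im=r.get_image("scene")[150:270,130:390];cv2.imwrite("pics/s2.png",cv2.resize(im[:,:,::-1],None,fx=3,fy=3,interpolation=cv2.INTER_CUBIC))
E
```

```text
t 2.2 loc -5.4 -137.2 16.7 head 108.0 tilt 0.17 | move [31.2  5.1  0.7] yaw -0.51 F [1.1 0.2 0.4] w 0.004
```

View pics/s2.png

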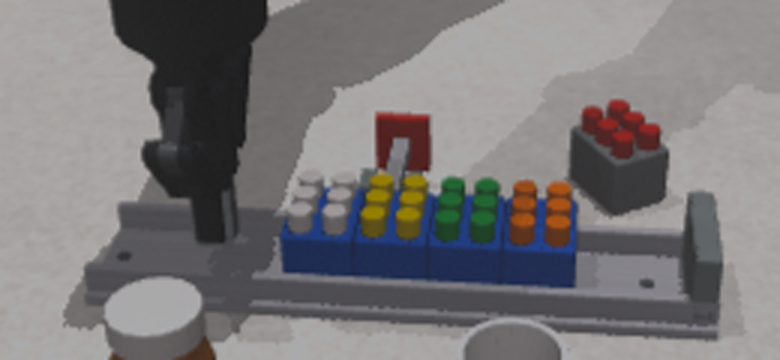

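Request:
arm_command:
  plan:
    - [[6,2,0],-0.3]
    - [[12,5,0],-0.5]
    - [[18,5,0],-0.5]
    - [[22,5,0],-0.5]
    - [[24,5,0],-0.5]

```text
clock: 2.75
tcp_pos: [0.6383, -0.0632, 0.0183]
ee_rot: [-0.0, 0.584, 0.812, 0.0]
contact_force: [-0.7, 0.2, -0.7]
gripper_width: 0.001
```

```bash
python3 - <<'E'
from h import *
go(0,-106,16,108.51)
E
```

```text
t 2.75 loc 1.4 -112.1 18.3 head 108.59 tilt 0.04 | move [ 6.1 -1.3  2.3] yaw 0.08 F [-0.7  0.2 -0.7] w 0.001
```

Request:
arm_command:
  plan:
    - [[2,-1,1],0]
    - [[4,-1,2],0]
    - [[6,-1,2],0]
    - [[8,-1,2],0]
    - [[10,-1,2],0]

```text
clock: 3.25
tcp_pos: [0.6342, -0.0549, 0.0161]
ee_rot: [-0.0, 0.584, 0.812, -0.0]
contact_force: [0.4, -1.8, -1.2]
gripper_width: -0.003
```

```bash
python3 - <<'E'
from h import *
go(0,-48,16,108.51)
E
```

```text
t 3.25 loc 0.1 -102.9 16.1 head 108.54 tilt 0.01 | move [54.9 -0.1  0.1] yaw 0.03 F [ 0.4 -1.8 -1.2] w -0.003
```

Request:
arm_command:
  plan:
    - [[3,0,0],0]
    - [[6,0,0],0]
    - [[9,0,0],0]
    - [[12,0,0],0]
    - [[15,0,0],0]

```text
clock: 3.75
tcp_pos: [0.6293, -0.0404, 0.0161]
ee_rot: [-0.0, 0.584, 0.812, -0.0]
contact_force: [1.1, -1.5, -1.5]
gripper_width: 0.001
```

```bash
python3 - <<'E'
from h import *
go(0,-48,16,108.51)
im=r.get_image("scene")[150:270,130:390];cv2.imwrite("pics/s3.png",cv2.resize(im[:,:,::-1],None,fx=3,fy=3,interpolation=cv2.INTER_CUBIC))
E
```

```text
t 3.75 loc 0.0 -87.6 16.1 head 108.55 tilt 0.02 | move [39.6  0.   0.1] yaw 0.04 F [ 1.1 -1.5 -1.5] w 0.001
```

View pics/s3.png

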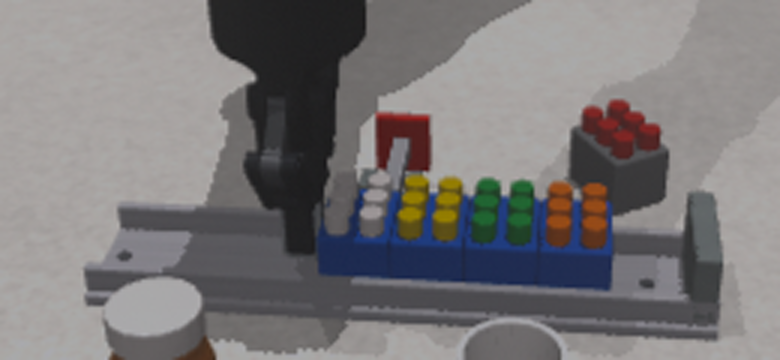

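Request:
arm_command:
  plan:
    - [[3,0,0],0]
    - [[6,0,0],0]
    - [[9,0,0],0]
    - [[12,0,0],0]
    - [[15,0,0],0]

```text
clock: 4.3
tcp_pos: [0.6242, -0.0251, 0.0161]
ee_rot: [-0.0, 0.584, 0.812, -0.0]
contact_force: [0.9, -1.7, -1.9]
gripper_width: -0.004
```

Request:
arm_command:
  plan:
    - [[3,0,0],0]
    - [[6,0,0],0]
    - [[9,0,0],0]
    - [[12,0,0],0]
    - [[15,0,0],0]

```text
clock: 4.8
tcp_pos: [0.6193, -0.0107, 0.0161]
ee_rot: [-0.0, 0.584, 0.812, -0.0]
contact_force: [-0.3, -2.0, -1.1]
gripper_width: -0.003
```

```bash
python3 - <<'E'
from h import *
go(0,-48,16,108.51)
im=r.get_image("scene")[150:270,130:390];cv2.imwrite("pics/s4.png",cv2.resize(im[:,:,::-1],None,fx=3,fy=3,interpolation=cv2.INTER_CUBIC))
E
```

```text
t 4.8 loc 0.0 -56.3 16.1 head 108.59 tilt 0.04 | move [ 8.3 -0.   0.1] yaw 0.08 F [-0.3 -2.  -1.1] w -0.003
```

View pics/s4.png

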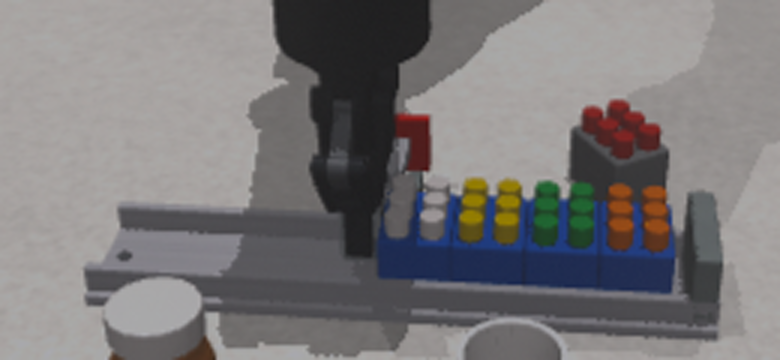

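Request:
arm_command:
  plan:
    - [[1.5,0,0],0]
    - [[3,0,0],0]
    - [[4.5,0,0],0]
    - [[5.5,0,0],0]
    - [[6.5,0,0],0]

```text
clock: 5.35
tcp_pos: [0.6171, -0.0037, 0.0161]
ee_rot: [-0.001, 0.583, 0.812, 0.0]
contact_force: [0.8, -1.4, -2.2]
gripper_width: -0.001
```

Request:
arm_command:
  plan:
    - [[1,0,0],0]
    - [[2,0,0],0]

```text
clock: 5.55
tcp_pos: [0.6166, -0.0023, 0.0161]
ee_rot: [-0.0, 0.583, 0.812, -0.0]
contact_force: [1.4, -4.3, -1.3]
gripper_width: -0.005
```

```bash
python3 - <<'E'
from h import *
go(0,-48,16,108.51)
E
```

```text
t 5.55 loc 0.0 -47.5 16.1 head 108.61 tilt 0.03 | move [-0.5 -0.   0.1] yaw 0.1 F [ 1.4 -4.3 -1.3] w -0.005
```

Force is starting to rise; press on gently to confirm.

Request:
arm_command:
  plan:
    - [[1,0,0],0]
    - [[1.5,0,0],0]

```text
clock: 5.75
tcp_pos: [0.6163, -0.0024, 0.0161]
ee_rot: [0.0, 0.584, 0.812, -0.001]
contact_force: [2.5, -6.6, -0.8]
gripper_width: -0.0
```

```bash
python3 - <<'E'
from h import *
go(0,-48,16,108.51)
im=r.get_image("scene")[150:270,130:390];cv2.imwrite("pics/s5.png",cv2.resize(im[:,:,::-1],None,fx=3,fy=3,interpolation=cv2.INTER_CUBIC))
E
```

```text
t 5.75 loc -0.2 -47.5 16.1 head 108.55 tilt 0.08 | move [-0.5  0.2  0.1] yaw 0.04 F [ 2.5 -6.6 -0.8] w -0.0
```

View pics/s5.png

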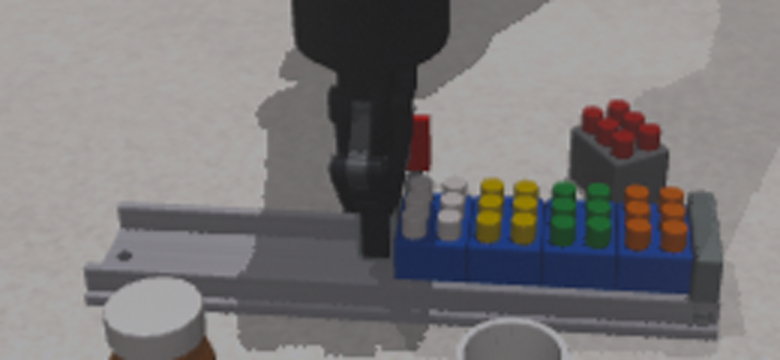

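Request:
arm_command:
  plan:
    - [[1.5,0,0],0]
    - [[3,0,0],0]
    - [[3,0,0],0]

```text
clock: 6.1
tcp_pos: [0.6161, -0.0024, 0.0163]
ee_rot: [0.002, 0.585, 0.811, -0.002]
contact_force: [2.3, -7.4, -2.2]
gripper_width: 0.0
```

Request:
arm_command:
  plan:
    - [[-1,0,0],0]
    - [[-3,0,0],0]
    - [[-8,0,0],0]
    - [[-18,0,0],0]
    - [[-30,0,0],0]

```text
clock: 6.6
tcp_pos: [0.6258, -0.0311, 0.0165]
ee_rot: [0.002, 0.584, 0.812, -0.001]
contact_force: [0.5, -1.1, -0.2]
gripper_width: -0.001
```

```bash
python3 - <<'E'
from h import *
go(0,-85,140,108.51)
E
```

```text
t 6.6 loc -0.3 -77.7 16.5 head 108.49 tilt 0.24 | move [  -7.8    0.3 -123.5] yaw -0.02 F [ 0.5 -1.1 -0.2] w -0.001
```

Request:
arm_command:
  plan:
    - [[-8,0,-40],0]
    - [[-8,0,-85],0]
    - [[-8,0,-124],0]
    - [[-8,0,-124],0]

```text
clock: 7.0
tcp_pos: [0.6324, -0.0389, 0.1467]
ee_rot: [0.006, 0.585, 0.811, 0.002]
contact_force: [-0.1, -0.3, 0.7]
gripper_width: 0.001
```

```bash
python3 - <<'E'
from h import *
go(-142,-46,120,18.51)
m=r.camera_model("wrist");im=r.get_image("wrist");cv2.imwrite("pics/w6.png",im[:,:,::-1])
im=r.get_image("scene")
M=masks(im)
im=r.get_image("top");cv2.imwrite("pics/top6.png",cv2.resize(im[140:280,180:400,::-1],None,fx=3.6,fy=3.6,interpolation=cv2.INTER_CUBIC))
M=masks(im)
for k in("orange","green","yellow"):
  P=[ray("top",c,.0535) for c,s in blobs(M[k],6)];p=np.mean(P,0)[:2]-g;print(k,len(P),(p@EX*1000).round(1),(p@D*1000).round(1))
P=np.array([ray("top",(x,y),.047)[:2] for y,x in np.argwhere(M["red"]) if x>300 and 240<y<262])-g
print("pad",len(P),(P@EX*1000).mean().round(1),(P@D*1000).mean().round(1))
E
```

```text
t 7.0 loc 3.4 -87.2 146.7 head 108.4 tilt 0.69 | move [  41.1 -145.7   25.1] yaw 89.89 F [-0.1 -0.3  0.7] w 0.001
orange 6 -0.4 96.5
green 7 23.9 107.3
yellow 6 -0.6 20.7
pad 87 -97.7 -45.2
```

View pics/w6.png

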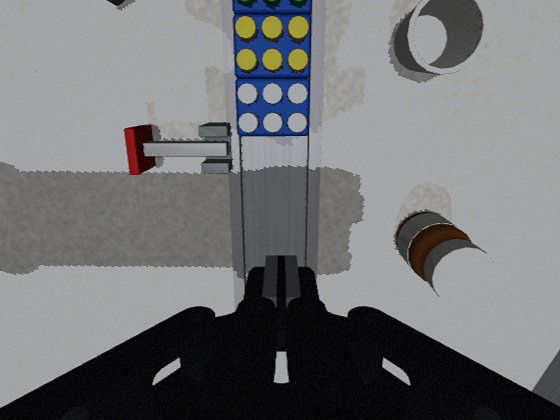

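View pics/top6.png

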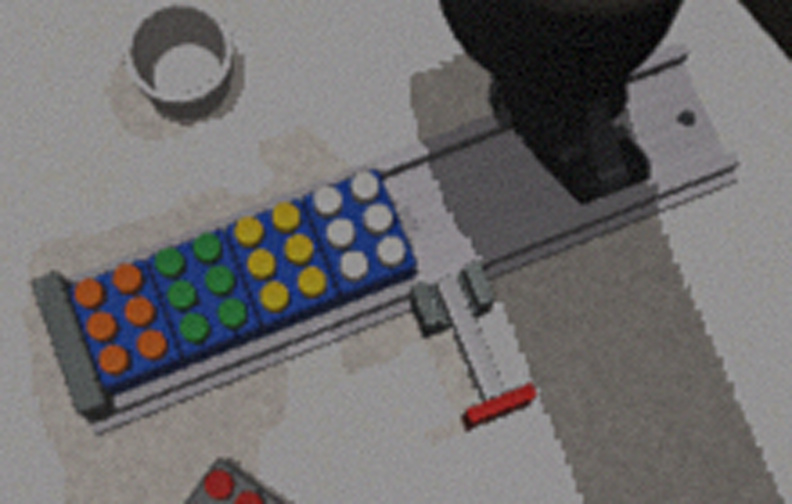

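Request:
arm_command:
  plan:
    - [[41,-146,25],90]
    - [[41,-146,25],90]
    - [[41,-146,25],90]
    - [[41,-146,25],90]
    - [[41,-146,25],90]

```text
clock: 7.65
tcp_pos: [0.4724, -0.0475, 0.113]
ee_rot: [0.001, 0.843, 0.538, -0.003]
contact_force: [1.2, -0.4, 0.3]
gripper_width: 0.0
```

```bash
python3 -c "
from h import *
go(-142,-45.5,110,18.51)"
```

```text
t 7.65 loc -151.0 -44.5 113.0 head 65.12 tilt 0.41 | move [5.5 7.2 3. ] yaw 46.61 F [ 1.2 -0.4  0.3] w 0.0
```

Request:
arm_command:
  plan:
    - [[5,7,0],46.6]
    - [[5,7,0],46.6]
    - [[5,7,0],46.6]
    - [[5,7,0],46.6]
    - [[5,7,0],46.6]

```text
clock: 8.15
tcp_pos: [0.4795, -0.0463, 0.1114]
ee_rot: [0.002, 0.981, 0.192, -0.005]
contact_force: [-0.7, 1.0, 0.3]
gripper_width: 0.0
```

Request:
arm_command:
  plan:
    - [[0,0,0],3.5]
    - [[0,0,0],3.5]

```text
clock: 8.35
tcp_pos: [0.4782, -0.0466, 0.1098]
ee_rot: [0.002, 0.987, 0.162, -0.006]
contact_force: [0.1, -0.8, 0.1]
gripper_width: 0.001
```

```bash
python3 -c "
from h import *
go(-142,-45.5,20,18.51)"
```

```text
t 8.35 loc -145.2 -45.5 109.8 head 18.65 tilt 0.74 | move [ 4.4 -0.1 89.8] yaw 0.14 F [ 0.1 -0.8  0.1] w 0.001
```

Request:
arm_command:
  plan:
    - [[4,0,30],0]
    - [[4,0,60],0]
    - [[4,0,85],0]
    - [[4,0,90],0]
    - [[4,0,90],0]

```text
clock: 8.85
tcp_pos: [0.4798, -0.0459, 0.0188]
ee_rot: [0.002, 0.987, 0.163, -0.008]
contact_force: [-0.0, 0.1, 0.1]
gripper_width: -0.002
```

```bash
python3 -c "
from h import *
go(-114,-45.5,20,18.51)"
```

```text
t 8.85 loc -143.4 -45.4 18.8 head 18.71 tilt 0.9 | move [29.4  0.2 -1.6] yaw 0.2 F [-0.   0.1  0.1] w -0.002
```

Request:
arm_command:
  plan:
    - [[6,0,0],0]
    - [[12,0,0],0]
    - [[18,0,0],0]
    - [[23,0,0],0]
    - [[26,0,0],0]

```text
clock: 9.35
tcp_pos: [0.5055, -0.0372, 0.0189]
ee_rot: [0.002, 0.987, 0.163, -0.007]
contact_force: [0.3, 0.2, 0.0]
gripper_width: 0.003
```

Request:
arm_command:
  plan:
    - [[3,0,0],0]
    - [[6,0,0],0]
    - [[9,0,0],0]
    - [[12,0,0],0]
    - [[15,0,0],0]

```text
clock: 9.85
tcp_pos: [0.5196, -0.0325, 0.0186]
ee_rot: [0.002, 0.987, 0.163, -0.007]
contact_force: [-2.1, -1.4, 1.4]
gripper_width: -0.001
```

```bash
python3 - <<'E'
from h import *
go(-74,-45.5,20,18.51)
im=r.get_image("scene")[150:270,130:390];cv2.imwrite("pics/s7.png",cv2.resize(im[:,:,::-1],None,fx=3,fy=3,interpolation=cv2.INTER_CUBIC))
E
```

```text
t 9.85 loc -101.5 -45.3 18.6 head 18.72 tilt 0.86 | move [27.5  0.3 -1.8] yaw 0.21 F [-2.1 -1.4  1.4] w -0.001
```

View pics/s7.png

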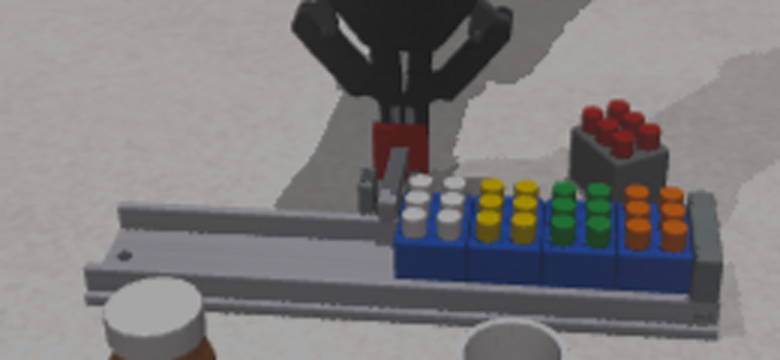

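Bolt entering behind the white rack with about 2.5 N; continue.

Request:
arm_command:
  plan:
    - [[3,0,0],0]
    - [[6,0,0],0]
    - [[9,0,0],0]
    - [[12,0,0],0]
    - [[15,0,0],0]

```text
clock: 10.4
tcp_pos: [0.5348, -0.0274, 0.0184]
ee_rot: [0.002, 0.987, 0.163, -0.007]
contact_force: [-2.0, -1.5, 1.9]
gripper_width: -0.003
```

Request:
arm_command:
  plan:
    - [[2,0,0],0]
    - [[4,0,0],0]
    - [[6,0,0],0]
    - [[8,0,0],0]

```text
clock: 10.8
tcp_pos: [0.5426, -0.0248, 0.0184]
ee_rot: [0.002, 0.987, 0.163, -0.007]
contact_force: [-1.5, -1.2, 1.9]
gripper_width: -0.002
```

```bash
python3 -c "
from h import *
go(-74,-45.5,20,18.51)"
```

```text
t 10.8 loc -77.3 -45.3 18.4 head 18.73 tilt 0.81 | move [ 3.3  0.2 -1.7] yaw 0.22 F [-1.5 -1.2  1.9] w -0.002
```

Request:
arm_command:
  plan:
    - [[1,0,0],0]
    - [[2,0,0],0]
    - [[3,0,0],0]
    - [[4,0,0],0]

```text
clock: 11.2
tcp_pos: [0.5457, -0.0238, 0.0182]
ee_rot: [0.002, 0.987, 0.163, -0.008]
contact_force: [-4.8, -2.1, 4.6]
gripper_width: 0.002
```

Request:
arm_command:
  plan:
    - [[1,0,0],0]
    - [[2,0,0],0]
    - [[3,0,0],0]

```text
clock: 11.5
tcp_pos: [0.5456, -0.0238, 0.0177]
ee_rot: [0.002, 0.987, 0.162, -0.011]
contact_force: [-10.7, -3.2, 8.4]
gripper_width: -0.0
```

```bash
python3 -c "
from h import *
go(-74,-45.5,20,18.51)"
```

```text
t 11.5 loc -74.0 -45.3 17.7 head 18.68 tilt 1.23 | move [-0.   0.2 -2.3] yaw 0.17 F [-10.7  -3.2   8.4] w -0.0
```

Request:
arm_command:
  plan:
    - [[-2,0,0],0]
    - [[-8,0,0],0]
    - [[-18,0,0],0]
    - [[-28,0,0],0]
    - [[-38,0,0],0]

```text
clock: 12.0
tcp_pos: [0.5087, -0.0363, 0.0186]
ee_rot: [0.002, 0.987, 0.162, -0.01]
contact_force: [-0.6, 0.6, -0.4]
gripper_width: 0.002
```

Request:
arm_command:
  plan:
    - [[-5,0,-40],0]
    - [[-5,0,-80],0]
    - [[-5,0,-110],0]
    - [[-5,0,-110],0]

```text
clock: 12.4
tcp_pos: [0.5086, -0.0373, 0.1327]
ee_rot: [0.003, 0.987, 0.162, -0.006]
contact_force: [0.5, 0.2, 0.0]
gripper_width: 0.002
```

```bash
python3 - <<'E'
from h import *
go(-74,-45.5,20,18.51)
im=r.get_image("scene");cv2.imwrite("pics/s8.png",cv2.resize(im[150:310,130:390,::-1],None,fx=3,fy=3,interpolation=cv2.INTER_CUBIC))
im=r.get_image("top");cv2.imwrite("pics/top8.png",cv2.resize(im[140:280,180:400,::-1],None,fx=3.6,fy=3.6,interpolation=cv2.INTER_CUBIC))
M=masks(im)
for k in("orange","yellow"):
  P=[ray("top",c,.0535) for c,s in blobs(M[k],6)];p=np.mean(P,0)[:2]-g;print(k,len(P),(p@EX*1000).round(1),(p@D*1000).round(1))
P=np.array([ray("top",(x,y),.047)[:2] for y,x in np.argwhere(M["red"]) if x>290 and 225<y<262])-g
print("pad",len(P),(P@EX*1000).mean().round(1) if len(P) else 0,(P@D*1000).mean() if len(P) else 0)
E
```

```text
t 12.4 loc -113.4 -46.4 132.7 head 18.65 tilt 0.8 | move [ 40.9  -1.1 112.2] yaw 0.14 F [0.5 0.2 0. ] w 0.002
orange 6 -0.6 96.4
yellow 6 -0.8 20.8
pad 23 -58.6 -33.69230396775797
```

View pics/s8.png

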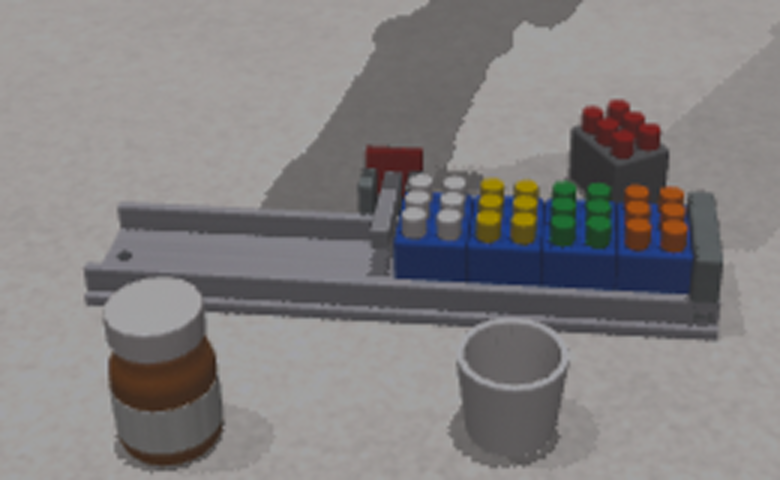

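View pics/top8.png

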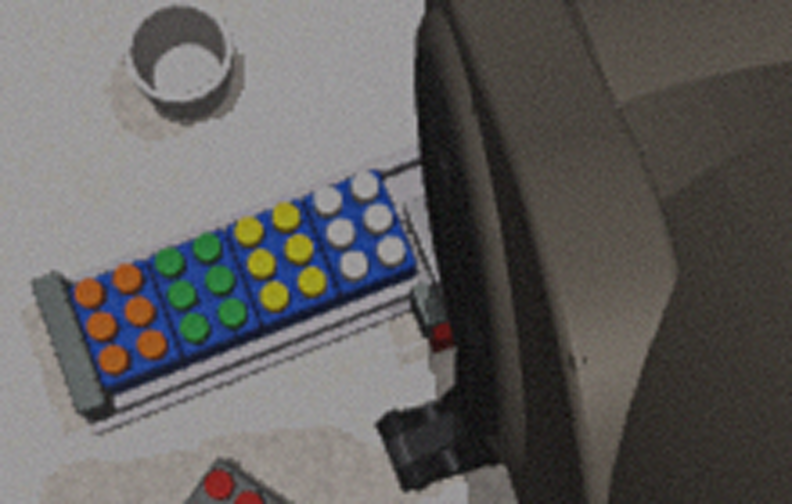

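Request:
arm_command:
  plan:
    - [[0,100,-60],0]
    - [[0,150,-60],0]
    - [[0,200,-60],0]
    - [[0,200,-60],0]
    - [[0,200,-60],0]

```text
clock: 13.0
tcp_pos: [0.5706, -0.2336, 0.1884]
ee_rot: [0.004, 0.987, 0.158, -0.01]
contact_force: [-0.3, 0.0, 0.7]
gripper_width: 0.0
```

```bash
python3 - <<'E'
from h import *
go(-74,-45.5,20,18.51)
im=r.get_image("top");cv2.imwrite("pics/top9.png",cv2.resize(im[140:280,180:400,::-1],None,fx=3.6,fy=3.6,interpolation=cv2.INTER_CUBIC))
M=masks(im)
P=np.array([ray("top",(x,y),.047)[:2] for y,x in np.argwhere(M["red"]) if x>290 and 225<y<262])-g
print("pad",len(P),(P@EX*1000).mean().round(1) if len(P) else 0,(P@D*1000).mean() if len(P) else 0)
E
```

```text
t 13.0 loc -116.9 -252.2 188.4 head 18.22 tilt 1.26 | move [  45.5 -207.6  166.6] yaw -0.29 F [-0.3  0.   0.7] w 0.0
pad 83 -58.6 -44.24374748748411
```

View pics/top9.png

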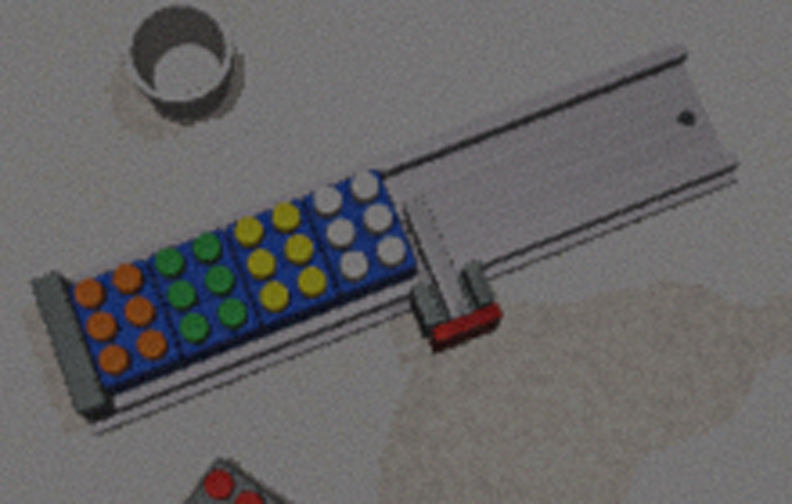

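```bash
python3 -c "
from plant import r
print(r.hand_in())"
```

```text
the job is handed in; nothing more can be done
None
```

I pushed the four-rack row about 58 mm along the channel with shut fingers on its tail, until it stopped against the end stop. Then I pushed the bolt pad in until it stopped too, drew the arm clear and handed in at about 13 s.

- **Row:** it stopped moving as the force rose from about 2 N to about 8 N. The last top view shows no gap at the stop. The orange-to-yellow centre spacing measured 75.6 mm against a nominal 76, so the row is still touching. Its front face came out within about 1 mm of where I had located the stop.
- **Bolt:** it moved at 2–3 N, then held at about 11 N sideways (about 14 N in all) with no further motion. By camera the pad's outer face is at rail x ≈ -62, the shut value. The pictures show the bolt lying across the channel just behind the white rack.
- **Everything else:** the spare rack, the cup and the jar look unmoved in the pictures, and the arm never went near them. I did not re-measure their positions.

No check failed. The one mismatch was a mask count of 7 green caps on one frame, so I ignored that frame's green centre and used the orange and yellow caps instead.

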